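# Open the blue-tab cuvette holder

## Task

The sample in the cuvette holder with the blue tab is finished: press its blue release tab down with the fingertips so that the lid springs up, then push the lid back until it stands fully open against its stop, so that the cuvette can be reached. Only press and push: do not take the lid or the tab between the fingers, leave the orange-tab holder shut and the cuvettes in their wells, and leave everything else where it stands.

Things in the scene. Friction and masses are not known exactly. Their poses are not given: they have to be found in the camera images.
- blue_holder: cuvette holder with the blue tab: white and grey case 175 mm (x, front to back) x 120 mm x 95 mm tall, fixed to the bench. Origin: centre of its underside (front face at x = -90 mm, rear face at +85 mm); x points from its front to its rear, z up. The rocker tab is on the low front step, the black lid lies level behind it and is hinged at the rear. The two holders are alike but for the colour; either may stand left or right, turned up to 14 degrees.
- blue_tab_pad (a point): centre of the top face of the blue press pad (40 mm front to back x 44 mm wide), 94 mm above the bench, 34 mm in front of the rocker's pivot. Pressing straight down here about 3 mm (about 2 N) draws the blue hook off the lid's front edge; it bottoms after 8.5 mm (about 3 N). The hook stands 24 mm wide behind the pad, starting 30 mm behind this point, and tops out at 109 mm above the bench; on pressing it swings up to 8 mm towards the pad
- blue_tab (a joint): rocker angle of the blue tab: 0 at rest (hook over the lid), lets go at about 0.08 rad, 0.25 rad fully pressed; springs back when let go
- blue_lid (a joint): angle of the blue-tab holder's lid: 0 shut and latched; once unlatched a damped spring lifts it in about 1.5 s to about 1.05 rad and no further; 1.92 rad is its stop, leaning back 20 degrees past upright. It swings freely: left before upright (1.57) it falls back to 1.05, past upright it falls to its stop by itself. Pushing it on from there takes about 1 N
- blue_lid_edge (a point): middle of the front edge of that lid (half-way through its 8 mm thickness), 90 mm from the hinge; lid 90 mm x 100 mm wide. Shut: 100 mm above the bench, 40 mm behind the pad centre. Sprung up at 1.05 rad: about 176 mm above the bench, 41 mm in front of the hinge. Moves with the lid; its x axis runs along the lid from this edge to the hinge, z is square to the lid's outer face
- blue_lid_hinge (a point): middle of the hinge line of that lid, 96 mm above the bench, 65 mm behind the holder's origin; the line runs along the holder's y
- blue_cuvette_mid (a point): centre of the loose cuvette (12.5 mm square, 45 mm tall) standing upright in the well under that lid; its top is 90 mm above the bench
- orange_holder: cuvette holder with the orange tab: white and grey case 175 mm (x, front to back) x 120 mm x 95 mm tall, fixed to the bench. Origin: centre of its underside (front face at x = -90 mm, rear face at +85 mm); x points from its front to its rear, z up. The rocker tab is on the low front step, the black lid lies level behind it and is hinged at the rear. The two holders are alike but for the colour; either may stand left or right, turned up to 14 degrees.
- orange_tab_pad (a point): centre of the top face of the orange press pad (40 mm front to back x 44 mm wide), 94 mm above the bench, 34 mm in front of the rocker's pivot. Pressing straight down here about 3 mm (about 2 N) draws the orange hook off the lid's front edge; it bottoms after 8.5 mm (about 3 N). The hook stands 24 mm wide behind the pad, starting 30 mm behind this point, and tops out at 109 mm above the bench; on pressing it swings up to 8 mm towards the pad
- orange_tab (a joint): rocker angle of the orange tab: 0 at rest (hook over the lid), lets go at about 0.08 rad, 0.25 rad fully pressed; springs back when let go
- orange_lid (a joint): angle of the orange-tab holder's lid: 0 shut and latched; once unlatched a damped spring lifts it in about 1.5 s to about 1.05 rad and no further; 1.92 rad is its stop, leaning back 20 degrees past upright. It swings freely: left before upright (1.57) it falls back to 1.05, past upright it falls to its stop by itself. Pushing it on from there takes about 1 N
- orange_lid_edge (a point): middle of the front edge of that lid (half-way through its 8 mm thickness), 90 mm from the hinge; lid 90 mm x 100 mm wide. Shut: 100 mm above the bench, 40 mm behind the pad centre. Sprung up at 1.05 rad: about 176 mm above the bench, 41 mm in front of the hinge. Moves with the lid; its x axis runs along the lid from this edge to the hinge, z is square to the lid's outer face
- orange_lid_hinge (a point): middle of the hinge line of that lid, 96 mm above the bench, 65 mm behind the holder's origin; the line runs along the holder's y
- orange_cuvette_mid (a point): centre of the loose cuvette (12.5 mm square, 45 mm tall) standing upright in the well under that lid; its top is 90 mm above the bench
- amber_bottle: loose brown glass bottle, 60 mm across, 110 mm tall; origin at the centre of its underside
- white_jar: loose white jar, 60 mm across, 75 mm tall; origin at the centre of its underside
- duck: loose yellow toy duck, about 55 mm long, 58 mm tall; origin at the centre of its underside
- beaker: loose glass beaker, 66 mm across, 85 mm tall; origin at the centre of its underside
- tweezers: loose steel tweezers lying flat, 125 mm long, 6 mm thick; origin under their centre, x along them
- wipes_box: loose green box of wipes, 100 x 220 x 75 mm tall, behind the holders; origin at the centre of its underside

How it is judged:
By the outcome, as a careful person would: the job done as asked, in the order asked, and still so for the second after the job is handed in, with the robot touching nothing.
It also fails if it takes over 40 s, if anything falls off the work surface, if the arm or the gripper's body presses on something with over 40 N, if the wrist force passes 120 N, or if a joint passes its speed limit or range.

## Robot

A 6-joint arm with a two-finger parallel gripper is mounted at the origin on the work surface. World frame = base frame: x ahead of the robot, y to its left, z up, the work surface at z = 0. Lengths are in m, angles in rad, forces in N, time in s.
With the tool pointing down it reaches from about 0.35 to 0.775 m from the base axis. Payload 7.3 kg.
Tool frame: the origin (TCP) lies at the very end of the fingers, on their centre line; the grasp point (between the pads) lies 19 mm behind it; z points along the fingers, y is the direction in which the jaws open and shut (so a half turn about z gives the same grasp; the last joint's range is limited). The gripper opens to 92 mm and grips with 3 to 60 N. Pads are 19 mm wide; open, the fingers measure 130 mm over their backs; the gripper's body (75 mm by 190 mm) begins 47 mm behind the grasp point.
Start: joints at [-1.476, 0.342, 1.524, -0, 1.275, -0.146], TCP at [0.125, -0.51, 0.227] pointing down, gripper open.
Joint ranges: [-2.53, 2.53], [-0.77, 2.02], [0.04, 2.7], [-1, 4.14], [0.28, 2.66], [-3.11, 3.11]. Speed limits (rad/s): [2.57, 2.57, 3.14, 3.14, 3.14, 3.14].

## Interface

Orientations are given as [roll, pitch, yaw] about the fixed x, y, z axes, in that order (R = Rz(yaw) Ry(pitch) Rx(roll)).
In Python, from cell import observe, read_camera, camera_info, hand_in gives the robot as it stands.
- The arm moves only by the tool jog_arm, never from a script. Its argument "rows" is one flat list of numbers, 5 for each row, row after row: the finger opening in mm, from 0 to 91.8, then the shift along the tool's x, y, z in mm, then the turn about the tool's z in degrees. In form: [gripper, tx, ty, tz, roll, gripper, tx, ty, tz, roll, ...]. A call has 1 to 20 rows; each row shifts and turns the commanded pose from where the row before left it, along the tool's axes as they then stand; what a row does not reach is not made up. A row lasts 1/10 s, in which the tool goes at most 50 mm and 8.59 degrees, less where a joint would pass 70% of its speed; a pose out of reach is approached as far as the arm can. A call with a gripper value outside its range is refused whole. The fingers move at their own pace and stop on an object; "grip_force" is the grip in N (left out, the last holds). Time passes only in rows, so rows that do not move let the fingers close. It gives the time, the measured TCP pose, the force and the opening at its end, in the units of the state.
- observe(): the state, without advancing time (a new reading comes with each control period).
- read_camera(name): name is "scene" or "top" or "wrist"; returns (picture, depth): 420x560x3 uint8, red, green, blue; 420x560 float32, m along the optical axis (not along the pixel's ray), 0 where there is no reading.
- camera_info(name): a dict with "fx", "fy", "cx", "cy" (pixels), "distortion" ([k1, k2, p1, p2, k3] as OpenCV has them; the pictures are not rectified), "extrinsics" (4x4, takes a point from camera to world coordinates); the wrist camera has in their place "tool_from_camera" (4x4, takes a point from camera to tool coordinates, whose origin is the TCP and whose axes are the flange's). Camera axes: x right, y up, looking along -z (the intrinsics and any distortion apply to the point x, -y, -z); pixel columns grow to the right and rows downward; lengths in m; the calibration is good to about 2 mm. A picture is of the moment at which its call begins: read the wrist's pose just before it. camera_info takes no time and is no camera call.
- hand_in(): hands the job in, once; it reports no verdict.
The state is a dict: "time": time; "qpos": joint angles; "qvel": joint speeds; "joint_efforts": joint torques, N m; "tool_pos": TCP position; "tool_rot": TCP orientation; "contact_force": force on the tool from outside, world axes, zero at the start; "torque": the same for the moment, N m; "opening": finger opening in m.
Only numpy, scipy, OpenCV 4.12 (cv2) and the standard library are available. Lean on these libraries where they do the work, as an engineer would, in place of code of your own. Each camera call takes 0.05 s, during which the arm holds its last target. There are 200 camera calls.

## Working session

There is one attempt and no reset: what is moved stays moved. The work goes in short steps, Python scripts to look and compute and a tool call to move; the robot and the scene stay as the last step left them, time stands still between calls to the robot, and variables do not carry over. Pictures are saved under pics/ and viewed, about 8 in all and at most 12, crops included, and the job is handed in when it is done.

Besides the shell and the picture viewer there is one more tool, called after "Emit:" by a JSON object that holds its "method" and its "body", one argument or row to a line. jog_arm: Moves the arm, as the interface text tells. Its arguments: {"type":"object","properties":{"rows":{"type":"array","items":{"type":"number"}},"grip_force":{"type":"number"}},"required":["rows"]}

```bash
mkdir -p pics; cat > h.py <<'E'
import numpy as np, cv2
from cell import observe, read_camera, camera_info, hand_in
def cast(name,uv,z):
    c=camera_info(name);K=np.array([[c['fx'],0,c['cx']],[0,c['fy'],c['cy']],[0,0,1.]])
    p=cv2.undistortPoints(np.array(uv,float).reshape(-1,1,2),K,np.array(c['distortion'],float)).reshape(-1,2)
    E=np.array(c['extrinsics']);d=np.c_[p[:,0],-p[:,1],-np.ones(len(p))]@E[:3,:3].T;o=E[:3,3]
    return o+d*((z-o[2])/d[:,2])[:,None]
E
python3 - <<'E'
from h import *
o=observe();print({k:np.round(v,3).tolist() for k,v in o.items()})
im,d=read_camera('top');cv2.imwrite('pics/top.png',im[:,:,::-1]);np.savez('top.npz',im=im,d=d)
im2,d2=read_camera('scene');cv2.imwrite('pics/scene.png',im2[:,:,::-1])
hsv=cv2.cvtColor(im,cv2.COLOR_RGB2HSV)
for n,lo,hi in (('blue',(98,110,50),(125,255,255)),('orange',(5,150,100),(18,255,255))):
    m=cv2.inRange(hsv,lo,hi);k,l,s,c=cv2.connectedComponentsWithStats(m)
    for i in range(1,k):
        if s[i,4]>40:
            r=cv2.minAreaRect(np.argwhere(l==i)[:,::-1].astype(np.float32));print(n,s[i],np.round(c[i],1),r, cast('top',c[i],.094).round(4),cast('top',cv2.boxPoints(r),.094).round(4).tolist(),d[l==i].mean())
E
```

```text
{'time': 0.0, 'qpos': [-1.476, 0.343, 1.525, 0.0, 1.275, -0.146], 'qvel': [0.001, 0.0, 0.0, -0.001, 0.001, -0.001], 'joint_efforts': [-0.0, -43.124, -24.422, 0.072, 0.056, -0.0], 'tool_pos': [0.125, -0.509, 0.226], 'tool_rot': [-3.14, -0.0, 0.241], 'contact_force': [0.301, 0.266, 0.694], 'torque': [0.038, -0.014, -0.039], 'opening': 0.092}
blue [158  86  79  45 723] [197.6 107.9] ((197.2135009765625, 107.75843811035156), (75.94209289550781, 38.065853118896484), 5.440331935882568) [[0.8258 0.2571 0.094 ]] [[0.7739, 0.3521, 0.094], [0.8796, 0.3605, 0.094], [0.8794, 0.1625, 0.094], [0.7741, 0.1586, 0.094]] 1.0303082
blue [218 206  18  28 387] [226.1 221.7] ((226.5, 219.5), (27.0, 17.0), 90.0) [[0.5386 0.1461 0.094 ]] [[0.5751, 0.1706, 0.094], [0.5793, 0.1296, 0.094], [0.5136, 0.1214, 0.094], [0.5094, 0.1618, 0.094]] 0.90796655
orange [332 219  11   7  48] [337. 222.] ((336.9499816894531, 222.1500244140625), (9.486830711364746, 4.743415832519531), 18.43494987487793) [[ 0.565  -0.1194  0.094 ]] [[0.5616, -0.107, 0.094], [0.573, -0.1098, 0.094], [0.5678, -0.1319, 0.094], [0.5565, -0.129, 0.094]] 0.90611786
orange [323 226  20  22 309] [332.5 236.5] ((332.70587158203125, 235.67648315429688), (17.220029830932617, 19.887920379638672), 14.03624439239502) [[ 0.5287 -0.1113  0.094 ]] [[0.5101, -0.0874, 0.094], [0.5578, -0.0953, 0.094], [0.5518, -0.136, 0.094], [0.5042, -0.1277, 0.094]] 0.910748
```

View pics/top.png

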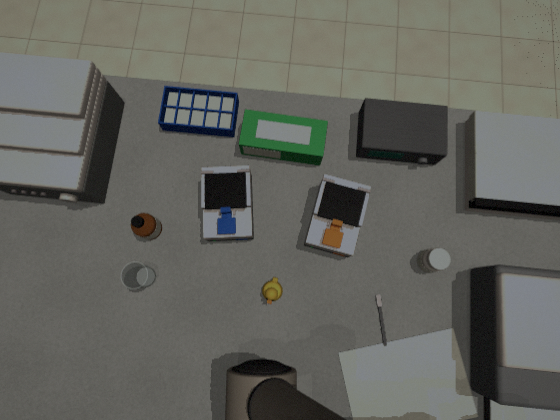

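View pics/scene.png

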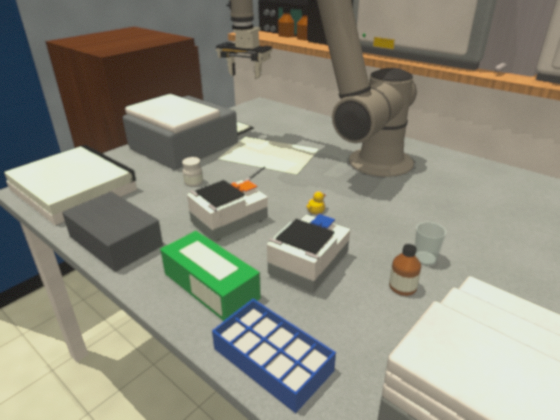

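The top view shows the blue holder upright at about (227,203) with its tab at (226,222). The orange holder is at (338,215) and is turned. The duck (272,290), beaker (137,276) and bottle (143,225) stand clear of the blue holder. Next I'll measure the holder's yaw.

```bash
python3 - <<'E'
from h import *
z=np.load('top.npz');im=z['im'];hsv=cv2.cvtColor(im,cv2.COLOR_RGB2HSV)
R=np.zeros(im.shape[:2],np.uint8);R[160:245,195:260]=1
lid=cv2.inRange(hsv,(0,0,0),(180,255,45))*R
lid[215:]=0
k,l,s,c=cv2.connectedComponentsWithStats(lid);i=1+s[1:,4].argmax()
print('lid',s[i],c[i])
m=(l==i)
rows=[r for r in range(s[i,1]+3,s[i,1]+s[i,3]-3)]
L=np.array([(np.where(m[r])[0].min()-.5,r) for r in rows]);Rr=np.array([(np.where(m[r])[0].max()+.5,r) for r in rows])
wl=cast('top',L,.104);wr=cast('top',Rr,.104)
for w in(wl,wr):
    v=cv2.fitLine(w[:,:2].astype(np.float32),cv2.DIST_HUBER,0,.001,.001).ravel();print('edge yaw deg',np.degrees(np.arctan(v[1]/v[0])),v[2:],w[0],w[-1])
r=cv2.minAreaRect(np.argwhere(m)[:,::-1].astype(np.float32));print(r[1:],cast('top',cv2.boxPoints(r),.104).round(4).tolist())
b=cv2.inRange(hsv,(98,110,50),(125,255,255))*R
for r in range(204,236):
    q=np.where(b[r])[0]
    if len(q):print(r,q.min(),q.max(),cast('top',[(q.min()-.5,r),(q.max()+.5,r)],.094).round(3)[:,:2].tolist())
cv2.imwrite('pics/crop.png',cv2.resize(im[155:250,190:265,::-1],None,fx=6,fy=6,interpolation=cv2.INTER_CUBIC))
E
```

```text
lid [ 205  172   42   37 1415] [225.00424028 190.29540636]
edge yaw deg 8.078749 [0.612594   0.20711231] [0.64658177 0.21193765 0.104     ] [0.57210309 0.20136581 0.104     ]
edge yaw deg 6.8075733 [0.6187335 0.1078789] [0.65655734 0.11485233 0.104     ] [0.5823723  0.10112195 0.104     ]
((35.151527404785156, 41.079036712646484), 88.02507019042969) [[0.6506, 0.2142, 0.104], [0.6644, 0.1149, 0.104], [0.5772, 0.1015, 0.104], [0.5637, 0.1989, 0.104]]
206 226 226 [[0.577, 0.153], [0.577, 0.15]]
207 221 230 [[0.573, 0.164], [0.576, 0.14]]
208 220 230 [[0.571, 0.166], [0.573, 0.14]]
209 221 230 [[0.568, 0.164], [0.571, 0.14]]
210 221 230 [[0.566, 0.163], [0.568, 0.139]]
211 221 230 [[0.563, 0.163], [0.566, 0.139]]
212 221 229 [[0.561, 0.163], [0.563, 0.141]]
213 222 230 [[0.559, 0.16], [0.561, 0.138]]
214 222 231 [[0.556, 0.16], [0.559, 0.136]]
215 222 230 [[0.554, 0.159], [0.556, 0.138]]
216 222 230 [[0.551, 0.159], [0.554, 0.137]]
217 222 231 [[0.549, 0.159], [0.551, 0.135]]
218 218 234 [[0.546, 0.168], [0.55, 0.127]]
219 218 234 [[0.543, 0.168], [0.547, 0.127]]
220 218 234 [[0.541, 0.167], [0.545, 0.127]]
221 218 234 [[0.538, 0.167], [0.542, 0.126]]
222 218 234 [[0.536, 0.167], [0.54, 0.126]]
223 218 234 [[0.533, 0.166], [0.538, 0.126]]
224 218 235 [[0.531, 0.166], [0.535, 0.123]]
225 218 235 [[0.529, 0.166], [0.533, 0.123]]
226 218 235 [[0.526, 0.165], [0.531, 0.122]]
227 218 235 [[0.524, 0.165], [0.528, 0.122]]
228 218 235 [[0.521, 0.165], [0.526, 0.122]]
229 218 235 [[0.519, 0.164], [0.523, 0.121]]
230 218 235 [[0.517, 0.164], [0.521, 0.121]]
231 218 235 [[0.514, 0.164], [0.518, 0.121]]
232 218 235 [[0.512, 0.163], [0.516, 0.121]]
233 218 232 [[0.509, 0.163], [0.513, 0.127]]
```

View pics/crop.png

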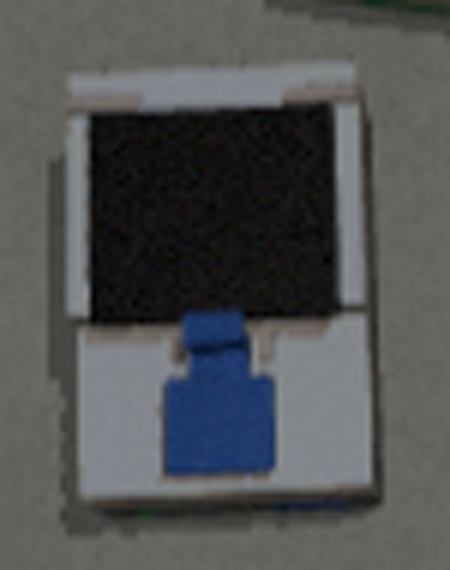

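The crop shows a square blue pad at rows 217.5–233.5, cols 218–235 of the top image, with the hook behind it over the lid's front edge. The pad centre comes out near (0.530, 0.1445) and the yaw near 7.5°. The lid corners give (0.531, 0.145) for the same point, so the two agree. I'll start moving now with the fingers closed.

Emit:
{"method": "jog_arm", "body": {
  "rows": [0, 0, 0, 0, 6.3, 0, 31, -22, 0, 0, 0, 31, -22, 0, 0, 0, 31, -22, 0, 0, 0, 31, -22, 0, 0, 0, 31, -22, 0, 0, 0, 31, -22, 0, 0, 0, 31, -22, 0, 0, 0, 31, -22, 0, 0, 0, 31, -22, 0, 0, 0, 31, -22, 0, 0, 0, 16, -34, 0, 0, 0, 16, -34, 0, 0, 0, 16, -34, 0, 0, 0, 16, -34, 0, 0, 0, 16, -34, 0, 0, 0, 16, -34, 0, 0, 0, 16, -34, 0, 0, 0, 16, -34, 0, 0, 0, 0, 0, 0, 0]
}}

```text
time: 2.1
tool_pos: [0.4957, 0.0387, 0.2263]
tool_rot: [-3.14, 0.0, 0.135]
contact_force: [-0.3, -0.5, -0.1]
opening: -0.0
```

Emit:
{"method": "jog_arm", "body": {
  "rows": [0, 12, -25, 0, 0, 0, 12, -25, 0, 0, 0, 12, -25, 0, 0, 0, 12, -25, 0, 0, 0, 0, 0, 0, 0]
}}

```text
time: 2.6
tool_pos: [0.5302, 0.1423, 0.2261]
tool_rot: [-3.141, 0.0, 0.133]
contact_force: [0.4, -0.1, -1.0]
opening: 0.0004
```

```bash
python3 - <<'E'
from h import *
from scipy.spatial.transform import Rotation as Ro
o=observe();c=camera_info('wrist');im,d=read_camera('wrist');cv2.imwrite('pics/w1.png',im[:,:,::-1])
T=np.eye(4);T[:3,:3]=Ro.from_euler('xyz',o['tool_rot']).as_matrix();T[:3,3]=o['tool_pos'];E=T@np.array(c['tool_from_camera'])
print(o['tool_pos'],o['tool_rot'],E.round(3).tolist())
hsv=cv2.cvtColor(im,cv2.COLOR_RGB2HSV);m=cv2.inRange(hsv,(98,110,50),(125,255,255))
K=np.array([[c['fx'],0,c['cx']],[0,c['fy'],c['cy']],[0,0,1.]])
k,l,s,_=cv2.connectedComponentsWithStats(m)
for i in range(1,k):
    if s[i,4]<200: continue
    q=np.argwhere(l==i)[:,::-1].astype(float);dd=d[l==i];p=cv2.undistortPoints(q.reshape(-1,1,2),K,np.array(c['distortion'],float)).reshape(-1,2)
    P=np.c_[p[:,0],-p[:,1],-np.ones(len(p))]*dd[:,None];P=P@E[:3,:3].T+E[:3,3]
    # holder frame about guess
    y=.131;R=np.array([[np.cos(y),np.sin(y)],[-np.sin(y),np.cos(y)]]);h=(P[:,:2]-[.5295,.1445])@R.T
    t=np.abs(P[:,2]-.094)<.004
    print(s[i],'z',np.percentile(P[:,2],[5,50,95]),'pad x',np.percentile(h[t,0],[.5,99.5]),'y',np.percentile(h[t&(h[:,0]<.015),1],[.5,99.5]) if t.any() else '')
E
```

```text
[0.53016571 0.14226225 0.22611379] [-3.14107209e+00  3.94089229e-04  1.33233047e-01] [[0.133, 0.947, 0.293, 0.608], [-0.991, 0.127, 0.039, 0.152], [-0.0, -0.295, 0.955, 0.384], [0.0, 0.0, 0.0, 1.0]]
[ 257  155   48   67 2626] z [0.09189899 0.0939362  0.10881922] pad x [-0.01893169  0.0265133 ] y [-0.0204429   0.02094746]
```

View pics/w1.png

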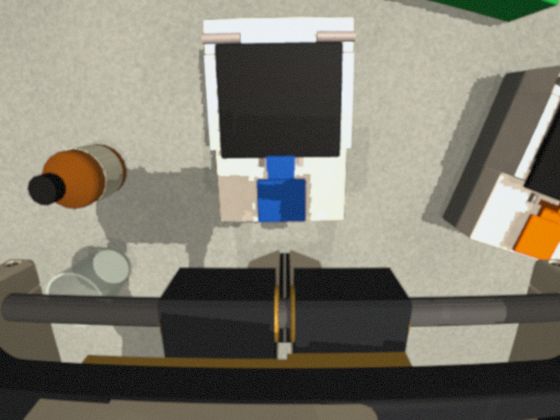

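The wrist view shows the tab centred at (281,190), the lid shut behind it, and the case square to the tool. By depth, the pad centre is within 2 mm of my estimate and its height is 0.094 m. I'll descend to just above it.

Emit:
{"method": "jog_arm", "body": {
  "rows": [0, 0, -2, 30, 0, 0, 0, 0, 30, 0, 0, 0, 0, 30, 0, 0, 0, 0, 25, 0, 0, 0, 0, 10, 0, 0, 0, 0, 4, 0, 0, 0, 0, 0, 0]
}}

```text
time: 3.35
tool_pos: [0.5299, 0.1419, 0.0981]
tool_rot: [3.141, -0.0, 0.13]
contact_force: [0.2, 0.5, 1.0]
opening: 0.0003
```

Emit:
{"method": "jog_arm", "body": {
  "rows": [0, 0, 0, 3, 0, 0, 0, 0, 2, 0, 0, 0, 0, 2, 0, 0, 0, 0, 2, 0, 0, 0, 0, 2, 0, 0, 0, 0, 0, 0, 0, 0, 0, 0, 0, 0, 0, 0, 0, 0]
}}

```text
time: 4.15
tool_pos: [0.5282, 0.1422, 0.0871]
tool_rot: [3.141, 0.003, 0.131]
contact_force: [-7.3, -1.4, 8.9]
opening: 0.0002
```

```bash
python3 - <<'E'
from h import *
im,d=read_camera('wrist');cv2.imwrite('pics/w2.png',im[:,:,::-1]);print(observe()['time'],observe()['contact_force'])
E
```

```text
4.2 [-7.31029941 -2.04927799  9.60617358]
```

View pics/w2.png

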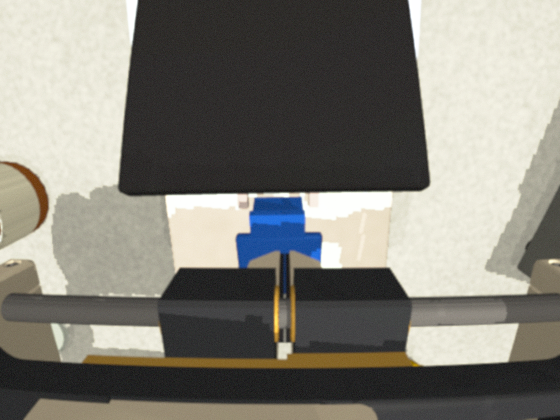

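The lid's front edge, at row 190, is well clear of the hook and rising. There is about 7 N backward on the fingertips, probably from the hook, so I'll ease back and up and let the lid finish rising.

Emit:
{"method": "jog_arm", "body": {
  "rows": [0, -3, 0, -2, 0, 0, -3, 0, -3, 0, 0, 0, 0, -10, 0, 0, 0, 0, -20, 0, 0, 0, 0, -25, 0, 0, 0, 0, 0, 0, 0, 0, 0, 0, 0, 0, 0, 0, 0, 0, 0, 0, 0, 0, 0, 0, 0, 0, 0, 0, 0, 0, 0, 0, 0, 0, 0, 0, 0, 0, 0, 0, 0, 0, 0]
}}

```text
time: 5.5
tool_pos: [0.5236, 0.1416, 0.1466]
tool_rot: [3.141, 0.0, 0.131]
contact_force: [0.2, 0.3, 0.2]
opening: 0.0003
```

```bash
python3 - <<'E'
from h import *
print(observe()['time'],observe()['contact_force'])
im,d=read_camera('wrist');im2,d2=read_camera('scene')
cv2.imwrite('pics/w3.png',np.hstack([cv2.resize(im,(400,300)),cv2.resize(im2[150:360,170:450],(400,300))])[:,:,::-1])
E
```

```text
5.5 [0.20784114 0.31329452 0.23143551]
```

View pics/w3.png

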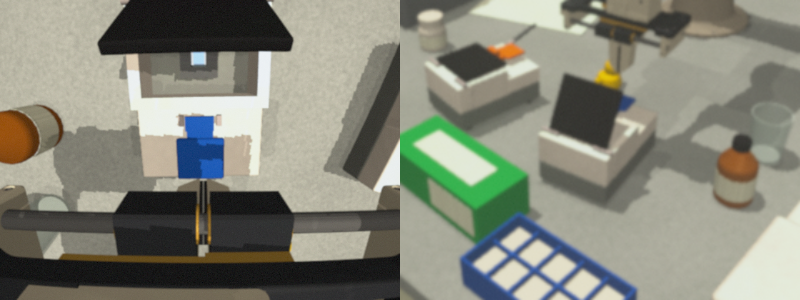

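The wrist view shows the lid up with the cuvette in its well, and the scene view shows the lid at about 60° and the orange holder shut. Next I'll push the lid with the closed fingers, tip at 147 mm, so the gripper body passes above the lid.

Emit:
{"method": "jog_arm", "body": {
  "rows": [0, 25, -1, 0, 0, 0, 25, -1, 0, 0, 0, 20, 0, 0, 0, 0, 6, 0, 0, 0, 0, 6, 0, 0, 0, 0, 6, 0, 0, 0, 0, 6, 0, 0, 0, 0, 6, 0, 0, 0, 0, 0, 0, 0, 0]
}}

```text
time: 6.5
tool_pos: [0.6231, 0.1567, 0.1467]
tool_rot: [3.141, -0.001, 0.131]
contact_force: [-0.5, -0.8, 0.2]
opening: 0.0002
```

```bash
python3 - <<'E'
from h import *
print(observe()['time'],observe()['contact_force'])
im,d=read_camera('wrist');im2,d2=read_camera('scene')
cv2.imwrite('pics/w4.png',np.hstack([cv2.resize(im,(400,300)),cv2.resize(im2[150:360,170:450],(400,300))])[:,:,::-1])
E
```

```text
6.5 [-0.450933   -0.83074622  0.23367703]
```

View pics/w4.png

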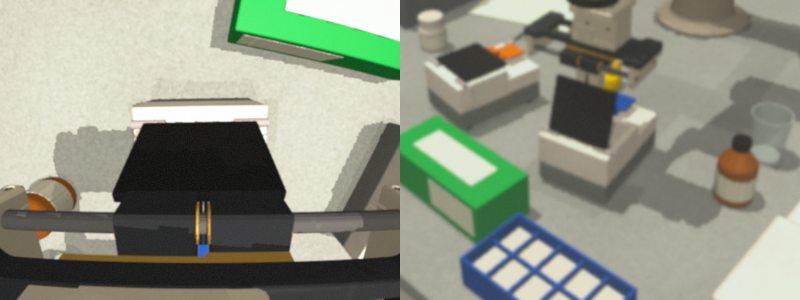

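The lid has moved on to about 70–75° with the fingers centred on it and nothing else touched. I'll carry on past upright.

Emit:
{"method": "jog_arm", "body": {
  "rows": [0, 6, 0, 0, 0, 0, 6, 0, 0, 0, 0, 6, 0, 0, 0, 0, 5, 0, 0, 0, 0, 4, 0, 0, 0, 0, 4, 0, 0, 0, 0, 3, 0, 0, 0, 0, 0, 0, 0, 0, 0, 0, 0, 0, 0]
}}

```text
time: 7.5
tool_pos: [0.6561, 0.1611, 0.1466]
tool_rot: [3.141, 0.0, 0.131]
contact_force: [0.8, -0.1, -0.2]
opening: 0.0005
```

```bash
python3 - <<'E'
from h import *
print(observe()['time'],observe()['contact_force'])
im,d=read_camera('wrist');im2,d2=read_camera('scene')
cv2.imwrite('pics/w5.png',np.hstack([cv2.resize(im,(400,300)),cv2.resize(im2[150:360,170:450],(400,300))])[:,:,::-1])
E
```

```text
7.5 [ 0.78685899 -0.14507937 -0.22157602]
```

View pics/w5.png

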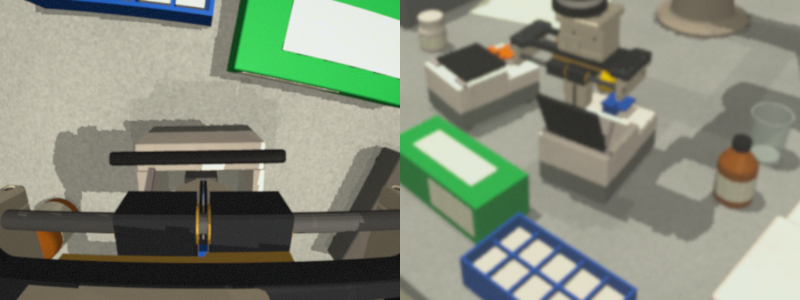

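The lid has gone past upright and left the fingers, and no force is showing. I'll withdraw straight back, then up, and check the angle.

Emit:
{"method": "jog_arm", "body": {
  "rows": [0, -10, 0, 0, 0, 0, -25, 0, 0, 0, 0, -30, 0, 0, 0, 0, -30, 0, 0, 0, 0, -30, 0, 0, 0, 0, -20, 0, -20, 0, 0, 0, 0, -30, 0, 0, 0, 0, -30, 0, 0, 0, 0, 0, 0, 0, 0, 0, 0, 0]
}}

```text
time: 8.6
tool_pos: [0.5125, 0.1422, 0.2272]
tool_rot: [3.141, -0.002, 0.131]
contact_force: [-0.5, 0.4, -1.5]
opening: 0.0006
```

```bash
python3 - <<'E'
from h import *
from scipy.spatial.transform import Rotation as Ro
o=observe();c=camera_info('wrist');im,d=read_camera('wrist');im2,d2=read_camera('scene')
cv2.imwrite('pics/w6.png',np.hstack([cv2.resize(im,(400,300)),cv2.resize(im2[150:360,170:450],(400,300))])[:,:,::-1])
print(o['time'],o['tool_pos'],o['contact_force'])
T=np.eye(4);T[:3,:3]=Ro.from_euler('xyz',o['tool_rot']).as_matrix();T[:3,3]=o['tool_pos']
def pts(im,d,c,E):
    K=np.array([[c['fx'],0,c['cx']],[0,c['fy'],c['cy']],[0,0,1.]])
    q=np.argwhere(d>0)[:,::-1].astype(float)
    p=cv2.undistortPoints(q.reshape(-1,1,2),K,np.array(c['distortion'],float)).reshape(-1,2)
    P=np.c_[p[:,0],-p[:,1],-np.ones(len(p))]*d[d>0][:,None];return P@E[:3,:3].T+E[:3,3]
y=.131;R=np.array([[np.cos(y),np.sin(y)],[-np.sin(y),np.cos(y)]]);ci=camera_info('scene')
for n,P in(('wrist',pts(im,d,c,T@np.array(c['tool_from_camera']))),('scene',pts(im2,d2,ci,np.array(ci['extrinsics'])))):
    h=(P[:,:2]-[.5295,.1445])@R.T-[.13,0]   # rel. hinge
    s=(abs(h[:,1])<.04)&(h[:,0]>-.01)&(h[:,0]<.06)&(P[:,2]>.12)&(P[:,2]<.2)
    if s.sum()>20:
        f=np.polyfit(P[s,2],h[s,0],1);print(n,s.sum(),'lid angle',np.pi/2+np.arctan(f[0]),'z max',P[s,2].max(),'x at top',h[s,0].max())
E
```

```text
8.6 [0.51249061 0.14223774 0.22721333] [-0.53407077  0.40868928 -1.53911132]
scene 651 lid angle 1.881918444022935 z max 0.18180267731506727 x at top 0.0414853854464898
```

View pics/w6.png

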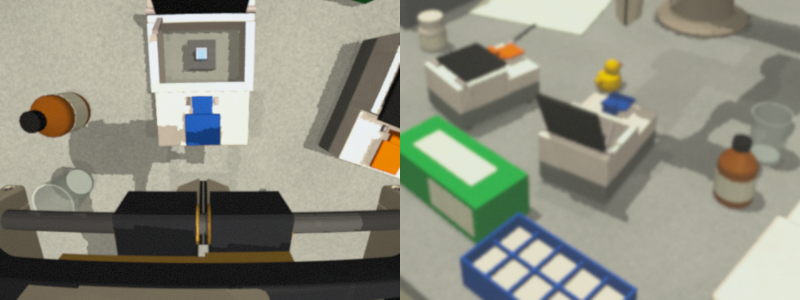

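The lid leans back past upright at a measured 1.88 rad, and its top height of 182 mm matches the stop. The cuvette is in its well, the tab is back at rest, and the orange lid is shut.

```bash
python3 -c "
from cell import *
print(hand_in())"
```

```text
the job is handed in; nothing more can be done
None
```

The job is handed in: the blue holder's lid stands fully open and its cuvette can be reached. It took about 9 s of the 40 s allowed.

- **What I did:** with the fingers closed, I pressed the blue tab about 7 mm and the lid sprang up. I then pushed the lid past upright, let it fall to its stop, and withdrew the arm clear of everything.
- **Lid angle:** the scene camera's depth gave about 1.88 rad, against 1.92 rad at the stop. The top of the lid measured 182 mm, which fits the stop position. The wrist camera gave no angle, because the lid was partly out of its view by then.
- **Rest of the scene:** in the last pictures the blue cuvette is in its well, the tab is back at rest, the orange lid is shut, and the duck, bottle, beaker and wipes box look unmoved.
- **Off plan:** during the press the force at the tip was about 9 N upward and 7 N backward, more than the roughly 3 N expected. It was probably the hook touching the fingers, so I eased off. It stayed well under the limits.

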